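Peel the stuck cover off a tray of glaze test tiles

TASK

Take the iron weight off the yellow cover and stand it upright on top of the narrow kiln prop, near its middle. Then peel the cover, which sticks in the tile tray below it, off by its black grip: raise the grip corner first (by about a centimetre and a half) while the opposite corner still rests in the tray, so that the tray with the tiles stays where it is on the stack. Finish while holding the cover by its grip, still, roughly level and right way up, centred over the round wooden bat and at least 10 cm above it; leave the cup, jar and brush alone.

Things in the scene. Friction and masses are not known exactly. Their poses are not given: they have to be found in the camera images.
- cover_grip (a point): Grasp point of the cover's black grip: an upright fin, 10 mm thick, 30 long along the cover's diagonal (towards cover_far), 34 tall, on the rim at its -x,-y corner, which faces the robot within about 45 deg. This point is mid-thickness and mid-length, 20 mm above the rim, 14 below the fin's top, 82 mm level from cover_mid. Axes are the cover's: x, y along its sides, z up.
- cover_far (a point): Underside of the cover's foot diagonally opposite the grip, 54 mm level from cover_mid, 136 mm from cover_grip. Seated, it rests on the tile tray's floor, 41 mm lower than cover_grip. The cover tips about this foot (outer edge 10 mm farther out) when the grip is raised; 0.12 rad of tip frees the nubs on the grip side; walls and rims stay clear.
- cover_mid (a point): Centre of the yellow cover, level with its feet's undersides: square tray 150x150 mm, rim top 21 mm and floor top 9 mm above this point, inner floor 100 mm square, 0.15 kg. Nested in the tile tray; a dark springy nub at the middle of each of its sides clings to the cover's rim with 0.5-1 N, letting go about 6 mm up. 2-3 N at the grip peels it; pulled straight up, all nubs hold at once.
- tile_tray: The loose blue metal tray, shaped as the cover (150 x 150 x 21 mm, no grip), with five glazed tiles fixed in it, 0.6 kg; origin at the centre under its feet, z up. Two like trays below it, nested at 9 mm, are fixed to the table. It must stay on them.
- weight_mid (a point): Centre of the loose dark iron weight, an upright cylinder of 40 mm diameter and 55 mm height, about 0.5 kg; z along its axis. It starts standing on the cover's floor near the middle.
- prop_top (a point): Centre of the flat top of the fixed kiln prop: an upright reddish clay cylinder of 48 mm diameter, its top 90 mm above the table, with a 72 mm wide foot 10 mm high. z up.
- bat_top (a point): Centre of the upper face of the fixed round wooden bat: 160 mm diameter, 15 mm thick, flat on the table.
- cup: Clay cup, bystander: 72 mm diameter, 80 mm high, origin at the centre of its underside.
- jar: Green glass jar with a white lid, bystander: 68 mm diameter, 85 mm high, origin at the centre of its underside.
- brush: Wooden brush lying on the table, bystander, about 200 mm long; origin at its underside near the middle.
Things that resemble listed ones, but are neither listed nor needed, are in the scene too. Of the things that look like the part that bears weight_mid, the smaller one is meant. Leave any turquoise look-alike of the part that bears cover_grip alone.

How it is judged (in metres and radians):
On the way, in this order (a step that is already met when the one before it is completed fails the run):
1. the weight stands on the kiln prop, let go (horizontal distance between weight_mid and prop_top below 0.017 m and z of weight_mid in the frame of prop_top between 0.022 and 0.032 m and angle between weight_mid's own z axis and vertical below 0.1 rad and contact force between weight and the fingers below 0.05 N and linear speed of weight below 0.03 m/s), for 0.2 s.
2. the grip corner of the cover is peeled up 12 mm or more while the opposite foot is still less than 7 mm off the tray's floor (z of cover_grip in the frame of tile_tray above 0.062 m and z of cover_far in the frame of tile_tray below 0.016 m and horizontal distance between cover_mid and tile_tray below 0.03 m), for 0.1 s.
At the end, for the whole second after the job is handed in: Cover held by the fingers within 50 mm of over the bat's centre, 90 to 400 mm above it, tilted under 0.35 rad, still, touching no weight or tray; weight upright on the prop within 17 mm of its middle; tile tray within 15 mm of its start, flat; cup, jar, brush within 30 mm of theirs (horizontal distance between cover_mid and bat_top below 0.05 m and z of cover_mid in the frame of bat_top between 0.09 and 0.4 m and angle between cover_mid's own z axis and vertical below 0.35 rad and linear speed of each of cover, weight below 0.03 m/s and contact force between cover and the fingers above 1 N and contact force between cover and weight below 0.05 N and contact force between cover and tile_tray below 0.05 N and horizontal distance between weight_mid and prop_top below 0.017 m and z of weight_mid in the frame of prop_top between 0.022 and 0.032 m and angle between weight_mid's own z axis and vertical below 0.1 rad and distance of tile_tray from where it was at the start of the episode below 0.015 m and angle between tile_tray's own z axis and vertical below 0.05 rad and distance of each of cup, jar, brush from where it was at the start of the episode below 0.03 m); the arm keeps its last pose, push and grip.
It fails at once if the tile tray is carried off or knocked from its place (moved more than 20 mm) (distance of tile_tray from where it was at the start of the episode above 0.02 m).
It fails at once if the cup, jar or brush is disturbed (moved more than 30 mm) (distance of any of cup, jar, brush from where it was at the start of the episode above 0.03 m).
It also fails if it takes over 61 s, if anything falls off the work surface, if the arm or the gripper's body presses on something with over 40 N, if the wrist force passes 120 N, or if a joint passes its speed limit or range.

ROBOT

A 6-joint arm with a two-finger parallel gripper is mounted at the origin on the work surface. World frame = base frame: x ahead of the robot, y to its left, z up, the work surface at z = 0. Lengths are in m, angles in degrees, forces in N, time in s.
With the tool pointing down it reaches from about 0.425 to 0.925 m from the base axis. Payload 12.5 kg.
Tool frame: the origin (TCP) lies at the very end of the fingers, on their centre line; the grasp point (between the pads) lies r.grasp_offset behind it (r.grasp_offset is the distance from the TCP to the grasp point, in m); z points along the fingers, y is the line along which they close (so a half turn about z gives the same grasp; the last joint's range is limited). The gripper opens to 85 mm and grips with 20 to 120 N. Pads are 22 mm wide; open, the fingers measure 114 mm over their backs; the gripper's body (76 mm by 85 mm) begins 54 mm behind the grasp point. The pads swing forward as they close: fully open they stand 13 mm farther back than shut.
Start: joints at [70.841, 28.126, 89.318, -0, 62.55, -6.05], TCP at [0.142, 0.609, 0.231] pointing down, gripper open.
Joint ranges: [-177.58, 177.58], [-47.91, 125.51], [2.72, 160], [-65.01, 245.01], [3.68, 167.84], [-153.87, 153.87]. Speed limits (degrees/s): [127.2, 127.2, 159.86, 180, 180, 180].

INTERFACE

Orientations are given as a 3x3 rotation matrix whose columns are the frame's x, y, z axes.
In Python, from bench import r gives the robot as it stands. The module is installed in compiled form; this text tells all that it offers.
- The arm moves only by the tool arm_command, never from a script. Its argument "rows" is a list of rows, each a list of 7 numbers: the turn, a rotation vector about the tool's x, y, z in rad, then the shift along the tool's x, y, z in cm, then the opening, from -1 (shut) to 1 (fully open). In form: [[rx, ry, rz, tx, ty, tz, gripper], ...]. A call has 1 to 8 rows; each row shifts and turns the commanded pose from where the row before left it, along the tool's axes as they then stand; what a row does not reach is not made up. A row lasts 1/8 s, in which the tool goes at most 62.5 mm and 10.7 degrees, less where a joint would pass 70% of its speed; a pose out of reach is approached as far as the arm can. A call with a gripper value outside its range is refused whole. The fingers move at their own pace and stop on an object; the grip force is fixed at half the most. Time passes only in rows, so rows that do not move let the fingers close. It gives the time, the measured TCP pose, the force, the opening and the grip force at its end, in the units of the state.
- r.get_obs(): the state, without advancing time (a new reading comes with each control period).
- r.grab_frame(name): name is "side" or "top"; returns (picture, depth): 400x640x3 uint8, red, green, blue; 400x640 float32, m along the optical axis (not along the pixel's ray), 0 where there is no reading.
- r.get_calibration(name): a dict with "intrinsics" (3x3 intrinsics, pixels), "T" (4x4, takes a point from camera to world coordinates). Camera axes: x right, y down, z forward; pixel columns grow to the right and rows downward; lengths in m; the calibration is good to about 2 mm. A picture is of the moment at which its call begins. get_calibration takes no time and is no camera call.
- r.sign_off(): hands the job in; it is judged then, once.
The state is a dict: "t": time; "q": joint angles; "dq": joint speeds; "effort": joint torques, N m; "tcp_pos": TCP position; "ee_rot": TCP orientation; "contact_force": force on the tool from outside, world axes, zero at the start; "ft_torque": the same for the moment, N m; "finger_gap": opening from 0.0 (shut) to 1.0 (fully open); "grip_force": force on a finger pad.
Only numpy, scipy, OpenCV 4.12 (cv2) and the standard library are available. Lean on these libraries where they do the work, as an engineer would, in place of code of your own. Each camera call takes 0.05 s, during which the arm holds its last target. There are 200 camera calls.

## Working session

There is one attempt and no reset: what is moved stays moved. The work goes in short steps, Python scripts to look and compute and a tool call to move; the robot and the scene stay as the last step left them, time stands still between calls to the robot, and variables do not carry over. Pictures are saved under pics/ and viewed, at most 10 in all, crops included, and the job is handed in when it is done.

Besides the shell and the picture viewer there is one more tool, called after "Request:" as name(argument=value, ...), one argument or row to a line, values as JSON. arm_command: Moves the arm, as the interface text tells. Its arguments: {"type":"object","properties":{"rows":{"type":"array","items":{"type":"array","items":{"type":"number"}}}},"required":["rows"]}

```bash
mkdir -p pics
python3 - <<'E'
from bench import r
import numpy as np,cv2
for n in("side","top"):
    p,d=r.grab_frame(n); np.savez(f"pics/{n}0.npz",p=p,d=d)
    cv2.imwrite(f"pics/{n}0.png",p[...,::-1]); c=r.get_calibration(n); print(n,c["intrinsics"].round(1).tolist(),c["T"].round(4).tolist())
o=r.get_obs();print(o["t"],r.grasp_offset,o["ee_rot"],o["tcp_pos"],o["finger_gap"])
E
```

```text
side [[379.3, 0.0, 322.6], [0.0, 379.3, 206.0], [0.0, 0.0, 1.0]] [[0.7465, -0.5156, 0.4206, 0.156], [-0.6654, -0.5737, 0.4776, -0.4498], [-0.0049, -0.6364, -0.7714, 0.7851], [0.0, 0.0, 0.0, 1.0]]
top [[389.1, 0.0, 321.7], [0.0, 389.1, 203.2], [0.0, 0.0, 1.0]] [[-0.0209, -0.9971, 0.0734, 0.4921], [-0.9997, 0.0198, -0.0159, 0.004], [0.0144, -0.0737, -0.9972, 0.9312], [0.0, 0.0, 0.0, 1.0]]
0.1 0.0187 [[-9.73945747e-01  2.26780903e-01 -3.22998512e-04]
 [ 2.26781109e-01  9.73945315e-01 -9.22802621e-04]
 [ 1.05308876e-04 -9.72009648e-04 -9.99999522e-01]] [0.1416577  0.60853513 0.23078944] 0.9995796263551818
```

View pics/top0.png

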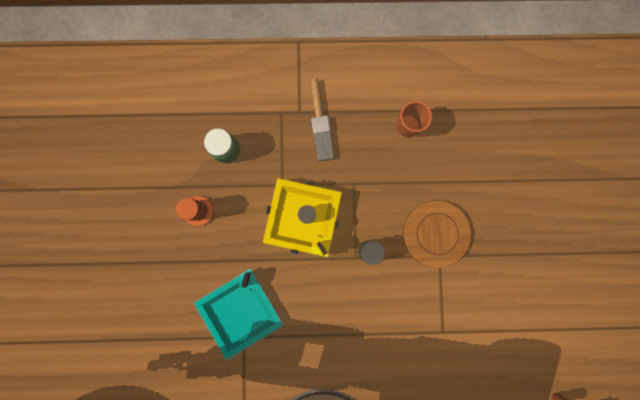

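View pics/side0.png

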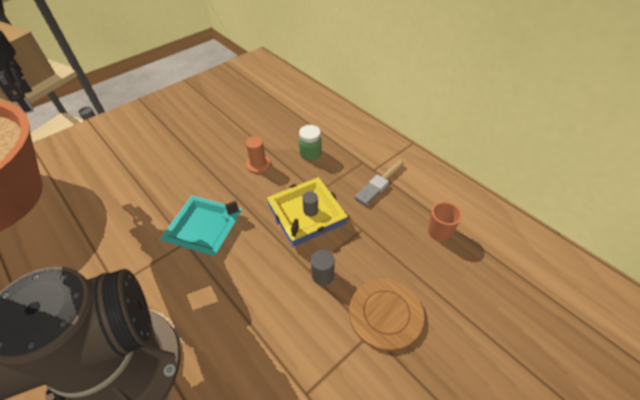

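The top view shows the cover at about (303,218), with the small weight on it at (307,214) and the grip at (321,248). The prop top is at (188,210) and the bat at (437,234). The decoy weight is at (372,252). The side view agrees with this: weight at (310,204), grip at (295,228), prop at (256,147).

```bash
cat > h.py <<'E'
from bench import r
import numpy as np,cv2
def ray(n,uv,z):
    c=r.get_calibration(n);K,T=c["intrinsics"],c["T"]
    uv=np.atleast_2d(np.asarray(uv,float)); d=np.c_[uv,np.ones(len(uv))]@np.linalg.inv(K).T@T[:3,:3].T
    return T[:3,3]+d*((z-T[2,3])/d[:,2])[:,None]
def cloud(n,d):
    c=r.get_calibration(n);K,T=c["intrinsics"],c["T"]
    v,u=np.indices(d.shape); P=np.stack([(u-K[0,2])*d/K[0,0],(v-K[1,2])*d/K[1,1],d],-1)
    return P@T[:3,:3].T+T[:3,3]
E
python3 - <<'E'
from h import *
np.set_printoptions(precision=4,suppress=True)
W={"top":dict(weight=(290,200,322,228),prop=(170,192,216,230),bat=(400,195,475,272),cover=(258,175,345,260),grip=(312,236,334,258)),
"side":dict(weight=(298,190,322,218),prop=(240,133,275,175),bat=(345,275,430,352),cover=(262,175,350,245),grip=(286,215,304,240))}
for n in W:
    f=np.load(f"pics/{n}0.npz");p,d=f["p"],f["d"];C=cloud(n,d);hsv=cv2.cvtColor(p,cv2.COLOR_RGB2HSV)
    def sub(k): 
        a,b,c,e=W[n][k];m=np.zeros(d.shape,bool);m[b:e,a:c]=1;return m
    dark=hsv[...,2]<90; yel=(hsv[...,0]>20)&(hsv[...,0]<34)&(hsv[...,1]>170)
    Z=C[...,2]
    for k,lo,hi,mm in(("weight",.084,.1,~yel),("prop",.083,.1,d>0),("bat",.009,.022,d>0),("cover",.043,.053,yel),("grip",.055,.1,~yel)):
        m=sub(k)&(Z>lo)&(Z<hi)&mm
        if not m.any(): print(n,k,"none");continue
        v,u=np.nonzero(m);zm=np.median(Z[m])
        P=C[m]; (cx,cy),rad=cv2.minEnclosingCircle(P[:,:2].astype(np.float32))
        print(n,k,m.sum(),"px",u.mean().round(1),v.mean().round(1),"mean",P.mean(0),"circ",round(cx,4),round(cy,4),round(rad,4), "z",np.percentile(P[:,2],[5,50,95]))
        if k=="cover": print(cv2.minAreaRect(P[:,:2].astype(np.float32)))
        if k=="grip": print(cv2.minAreaRect(P[:,:2].astype(np.float32)))
    # yellow outline on the rim plane
    m=(sub("cover")&yel).astype(np.uint8);c=max(cv2.findContours(m,0,2)[0],key=cv2.contourArea)
    P=ray(n,c[:,0],.048);print("yel rect",cv2.minAreaRect(P[:,:2].astype(np.float32)))
    q=cv2.resize(p[170:265,250:385] if n=="top" else p[165:260,250:385],None,fx=5,fy=5,interpolation=cv2.INTER_CUBIC);cv2.imwrite(f"pics/{n}c.png",q[...,::-1])
E
```

```text
top weight 257 px 306.3 213.8 mean [0.5317 0.0243 0.0903] circ 0.5318 0.0241 0.0196 z [0.088  0.0903 0.0926]
top prop 389 px 186.7 208.6 mean [0.5481 0.2819 0.089 ] circ 0.5484 0.2824 0.024 z [0.0865 0.0891 0.0915]
top bat 3556 px 436.6 233.9 mean [ 0.4818 -0.28    0.0149] circ 0.4821 -0.2807 0.0802 z [0.0122 0.0149 0.0176]
top cover 1977 px 301.8 217.4 mean [0.526  0.0357 0.0472] circ 0.5261 0.0356 0.1044 z [0.0443 0.0473 0.0499]
((0.5270677804946899, 0.035019710659980774), (0.15215763449668884, 0.15220308303833008), 76.67473602294922)
top grip 46 px 321.8 248.1 mean [ 0.4569 -0.0077  0.081 ] circ 0.4561 -0.006 0.0136 z [0.0779 0.081  0.083 ]
((0.4572529196739197, -0.007776818238198757), (0.026928212493658066, 0.007806085050106049), 32.58216857910156)
yel rect ((0.5268933773040771, 0.035025857388973236), (0.15225736796855927, 0.15320031344890594), 76.38985443115234)
side weight 178 px 309.6 197.0 mean [0.5303 0.0227 0.0901] circ 0.5303 0.0239 0.0211 z [0.087  0.0903 0.0923]
side prop 178 px 253.9 142.1 mean [0.547  0.2798 0.0886] circ 0.5461 0.2839 0.0262 z [0.0842 0.089  0.0908]
side bat 4159 px 386.2 313.8 mean [ 0.4793 -0.285   0.0152] circ 0.4827 -0.2819 0.0801 z [0.0127 0.0153 0.0177]
side cover 1052 px 307.6 207.3 mean [0.5285 0.0304 0.0473] circ 0.5276 0.0324 0.102 z [0.0443 0.0474 0.0497]
((0.5251764059066772, 0.03391923010349274), (0.15584450960159302, 0.15193989872932434), 76.82198333740234)
side grip 83 px 294.2 226.4 mean [ 0.4534 -0.0116  0.0745] circ 0.4558 -0.0097 0.0142 z [0.0576 0.0791 0.0828]
((0.4552566111087799, -0.008660387247800827), (0.027996351942420006, 0.010370390489697456), 33.15926742553711)
yel rect ((0.5260595679283142, 0.03528483211994171), (0.15216809511184692, 0.15158139169216156), 76.08489990234375)
```

View pics/topc.png

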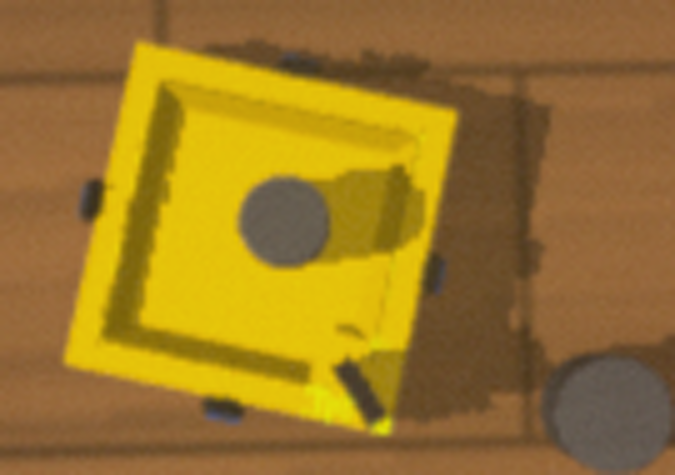

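Both views agree to within about 2 mm, and the heights match the given sizes: weight top 0.090, rim 0.047, prop top 0.089, and fin 82 mm from the cover's centre. The tool's yaw already lines up with the cover's sides, so I can approach the weight without turning.

Request:
arm_command(
  rows=[
    [0,0,0,-4.27,-4.0,0,1],
    [0,0,0,-4.27,-4.0,0,1],
    [0,0,0,-4.27,-4.0,0,1],
    [0,0,0,-4.27,-4.0,0,1],
    [0,0,0,-4.27,-4.0,0,1],
    [0,0,0,-4.27,-4.0,0,1],
    [0,0,0,-4.27,-4.0,0,1],
    [0,0,0,-4.27,-4.0,0,1],
  ],
)

```text
t: 1.1
tcp_pos: [0.4026, 0.2179, 0.2313]
ee_rot: [[-0.974, 0.227, 0.0], [0.227, 0.974, 0.0], [-0.0, 0.0, -1.0]]
contact_force: [0.9, 1.1, -0.1]
finger_gap: 0.999
grip_force: 0.0
```

Request:
arm_command(
  rows=[
    [0,0,0,-4.27,-4.0,0,1],
    [0,0,0,-4.27,-4.0,0,1],
    [0,0,0,-4.27,-4.0,2,1],
    [0,0,0,-4.27,-4.0,2,1],
    [0,0,0,0,0,4,1],
    [0,0,0,0,0,0,1],
    [0,0,0,0,0,0,1],
  ],
)

```text
t: 1.98
tcp_pos: [0.5321, 0.0255, 0.1523]
ee_rot: [[-0.974, 0.226, 0.001], [0.226, 0.974, 0.0], [-0.001, 0.0, -1.0]]
contact_force: [0.1, -0.5, 0.7]
finger_gap: 0.997
grip_force: 0.0
```

```bash
cat >> h.py <<'E'
def to(x,y,z):
    o=r.get_obs(); print("t",o["t"],"tcp",o["tcp_pos"].round(4) if hasattr(o["tcp_pos"],"round") else o["tcp_pos"],"shift cm",(np.array(o["ee_rot"]).T@(np.array([x,y,z])-o["tcp_pos"])*100).round(2),"F",np.round(o["contact_force"],1),"gap",o["finger_gap"],"grip",o["grip_force"]);print(np.round(o["ee_rot"],3).tolist())
E
python3 -c "
from h import *
to(.5312,.0242,.058)"
```

```text
t 1.975 tcp [0.5321 0.0255 0.1523] shift cm [ 0.07 -0.15  9.43] F [ 0.1 -0.5  0.7] gap 0.9974172057273564 grip 0.0
[[-0.974, 0.226, 0.001], [0.226, 0.974, 0.0], [-0.001, 0.0, -1.0]]
```

Request:
arm_command(
  rows=[
    [0,0,0,0.07,-0.15,3,1],
    [0,0,0,0,0,3,1],
    [0,0,0,0,0,2,1],
    [0,0,0,0,0,1.4,1],
    [0,0,0,0,0,0,0.3],
    [0,0,0,0,0,0,-0.2],
    [0,0,0,0,0,0,-0.6],
    [0,0,0,0,0,0,-1],
  ],
)

```text
t: 2.98
tcp_pos: [0.5315, 0.0239, 0.0586]
ee_rot: [[-0.974, 0.227, 0.002], [0.227, 0.974, 0.0], [-0.002, 0.001, -1.0]]
contact_force: [-0.6, 1.6, 6.6]
finger_gap: 0.449
grip_force: 59.4
```

Request:
arm_command(
  rows=[
    [0,0,0,0,0,0,-1],
    [0,0,0,0,0,0,-1],
    [0,0,0,0,0,0,-1],
    [0,0,0,0,0,0,-1],
  ],
)

```text
t: 3.48
tcp_pos: [0.5315, 0.0239, 0.0586]
ee_rot: [[-0.974, 0.227, 0.002], [0.227, 0.974, 0.0], [-0.002, 0.001, -1.0]]
contact_force: [-0.4, 2.0, 7.1]
finger_gap: 0.456
grip_force: 59.4
```

Request:
arm_command(
  rows=[
    [0,0,0,0,0,-1,-1],
    [0,0,0,0,0,-3,-1],
    [0,0,0,0,0,-4,-1],
    [0,0,0,0,0,-2,-1],
    [0,0,0,0,0,0,-1],
    [0,0,0,0,0,0,-1],
  ],
)

```text
t: 4.22
tcp_pos: [0.5304, 0.0237, 0.1566]
ee_rot: [[-0.974, 0.227, -0.001], [0.227, 0.974, 0.0], [0.001, -0.0, -1.0]]
contact_force: [0.6, -1.5, -4.4]
finger_gap: 0.453
grip_force: 61.2
```

Request:
arm_command(
  rows=[
    [0,0,0,0.4,2.5,0,-1],
    [0,0,0,0.7,4.2,0,-1],
    [0,0,0,0.8,4.7,0,-1],
    [0,0,0,0.8,4.7,0,-1],
    [0,0,0,0.8,4.7,0,-1],
    [0,0,0,0.5,3,0,-1],
    [0,0,0,0.3,1.7,0,-1],
    [0,0,0,0,0,0,-1],
  ],
)

```text
t: 5.22
tcp_pos: [0.5465, 0.2822, 0.1563]
ee_rot: [[-0.974, 0.226, -0.001], [0.226, 0.974, -0.001], [0.001, -0.001, -1.0]]
contact_force: [-0.1, -0.9, -4.3]
finger_gap: 0.453
grip_force: 61.6
```

Run:
```python
from h import *
np.set_printoptions(precision=4,suppress=True)
to(.5475,.2825,.1126)
for n in("side","top"):
    p,d=r.grab_frame(n);cv2.imwrite(f"pics/{n}1.png",p[...,::-1]);np.savez(f"pics/{n}1.npz",p=p,d=d);C=cloud(n,d)
    if n=="side":q=cv2.resize(p[60:260,180:380],None,fx=3,fy=3,interpolation=cv2.INTER_CUBIC);cv2.imwrite("pics/s1c.png",q[...,::-1])
```

```text
t 5.225 tcp [0.5465 0.2822 0.1563] shift cm [-0.1   0.06  4.37] F [-0.1 -0.9 -4.3] gap 0.4527453047461837 grip 61.612125635147095
[[-0.974, 0.226, -0.001], [0.226, 0.974, -0.001], [0.001, -0.001, -1.0]]
```

View pics/s1c.png

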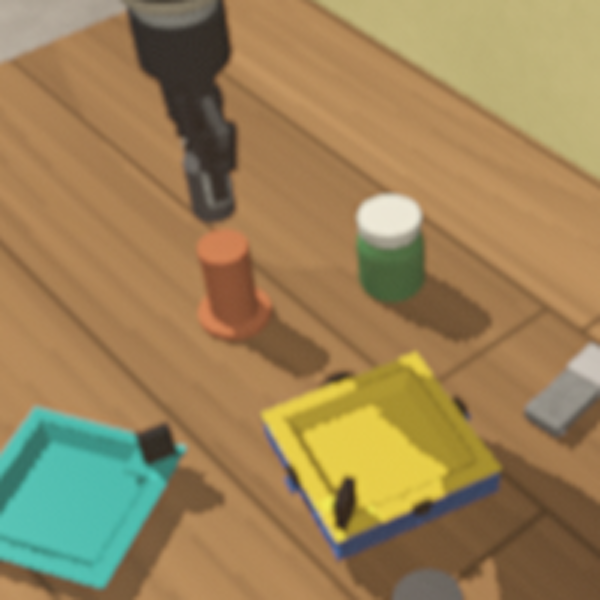

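The side view shows the weight held upright in the fingers at crop (212,200), straight above the prop top at (224,248). The cover is still seated. Next I'll lower it until it touches.

Request:
arm_command(
  rows=[
    [0,0,0,-0.1,0.06,1.5,-1],
    [0,0,0,0,0,1.5,-1],
    [0,0,0,0,0,0.8,-1],
    [0,0,0,0,0,0.2,-1],
    [0,0,0,0,0,0.2,-1],
    [0,0,0,0,0,0,-1],
  ],
)

```text
t: 6.08
tcp_pos: [0.548, 0.2823, 0.1155]
ee_rot: [[-0.974, 0.227, 0.0], [0.227, 0.974, 0.0], [-0.0, 0.0, -1.0]]
contact_force: [-0.5, -0.6, -4.2]
finger_gap: 0.452
grip_force: 61.6
```

Request:
arm_command(
  rows=[
    [0,0,0,0,0,0.1,-1],
    [0,0,0,0,0,0,-1],
  ],
)

```text
t: 6.32
tcp_pos: [0.548, 0.2822, 0.1144]
ee_rot: [[-0.974, 0.227, 0.0], [0.227, 0.974, 0.0], [-0.0, 0.0, -1.0]]
contact_force: [-0.9, 0.6, -4.4]
finger_gap: 0.451
grip_force: 61.6
```

Request:
arm_command(
  rows=[
    [0,0,0,0,0,0.1,-1],
    [0,0,0,0,0,0,-1],
  ],
)

```text
t: 6.58
tcp_pos: [0.5479, 0.2822, 0.1133]
ee_rot: [[-0.974, 0.227, -0.0], [0.227, 0.974, 0.0], [0.0, 0.0, -1.0]]
contact_force: [0.8, 0.0, -4.1]
finger_gap: 0.454
grip_force: 61.6
```

Request:
arm_command(
  rows=[
    [0,0,0,0,0,0.1,-1],
    [0,0,0,0,0,0,-1],
  ],
)

```text
t: 6.82
tcp_pos: [0.548, 0.2822, 0.1127]
ee_rot: [[-0.974, 0.227, 0.0], [0.227, 0.974, 0.0], [-0.0, 0.0, -1.0]]
contact_force: [-2.3, -0.1, 0.7]
finger_gap: 0.453
grip_force: 62.3
```

Contact came at the height I worked out. Now I'll release gently.

Request:
arm_command(
  rows=[
    [0,0,0,0,0,0,-0.05],
    [0,0,0,0,0,0,0.05],
    [0,0,0,0,0,0,0.2],
    [0,0,0,0,0,0,0.5],
    [0,0,0,0,0,0,0.8],
    [0,0,0,0,0,0,1],
    [0,0,0,0,0,0,1],
    [0,0,0,0,0,0,1],
  ],
)

```text
t: 7.82
tcp_pos: [0.548, 0.2822, 0.1123]
ee_rot: [[-0.974, 0.227, 0.0], [0.227, 0.974, 0.0], [-0.0, 0.0, -1.0]]
contact_force: [-0.2, -0.3, -0.4]
finger_gap: 0.997
grip_force: 0.0
```

Request:
arm_command(
  rows=[
    [0,0,0,0,0,0,1],
    [0,0,0,0,0,-1,1],
    [0,0,0,0,0,-2,1],
    [0,0,0,0,0,-3,1],
    [0,0,0,0,0,-3,1],
    [0,0,0,0,0,0,1],
  ],
)

```text
t: 8.57
tcp_pos: [0.5488, 0.2825, 0.2052]
ee_rot: [[-0.974, 0.227, 0.004], [0.227, 0.974, 0.002], [-0.004, 0.003, -1.0]]
contact_force: [0.5, -0.3, -0.2]
finger_gap: 1.0
grip_force: 0.0
```

Run:
```python
from h import *
np.set_printoptions(precision=4,suppress=True)
to(.4563,-.008,.12); print(r.get_obs()["q"])
for n,(a,b,c,e) in(("side",(262,175,350,245)),("top",(258,175,345,260))):
    p,d=r.grab_frame(n);C=cloud(n,d);hsv=cv2.cvtColor(p,cv2.COLOR_RGB2HSV)
    yel=(hsv[...,0]>20)&(hsv[...,0]<34)&(hsv[...,1]>170); Z=C[...,2]
    s=np.zeros(d.shape,bool);s[b:e,a:c]=1
    print(n,cv2.minAreaRect(C[s&yel&(Z>.043)&(Z<.053)][:,:2].astype(np.float32)))
    g=s&~yel&(Z>.072)&(Z<.1);print(g.sum(),cv2.minAreaRect(C[g][:,:2].astype(np.float32)),C[g].mean(0))
    s[:]=0;s[90:230,160:300]=1
    m=s&(Z>.138)&(Z<.153)&(hsv[...,2]<120);P=C[m];print("weight",m.sum(),P.mean(0) if m.any() else 0)
    if n=="side":cv2.imwrite("pics/s2c.png",cv2.resize(p[60:260,180:380],None,fx=3,fy=3,interpolation=cv2.INTER_CUBIC)[...,::-1])
```

```text
t 8.575 tcp [0.5488 0.2825 0.2052] shift cm [  2.45 -30.41   8.43] F [ 0.5 -0.3 -0.2] gap 1.000088871326478 grip 0.0
[[-0.974, 0.227, 0.004], [0.227, 0.974, 0.002], [-0.004, 0.003, -1.0]]
[ 21.1102  28.8861  92.3661   0.0047  58.4756 -55.7854]
side ((0.5260461568832397, 0.03465023636817932), (0.1543145626783371, 0.15266470611095428), 75.14977264404297)
54 ((0.45465144515037537, -0.008246073499321938), (0.028688354417681694, 0.0108730997890234), 34.467952728271484) [ 0.4542 -0.0103  0.0802]
weight 104 [0.5449 0.2755 0.1435]
top ((0.5269167423248291, 0.035229600965976715), (0.1523163914680481, 0.15174244344234467), 76.61583709716797)
46 ((0.4575064778327942, -0.007584722712635994), (0.027673592790961266, 0.007445159833878279), 29.922624588012695) [ 0.4572 -0.0077  0.0814]
weight 26 [0.563  0.2742 0.1438]
```

View pics/s2c.png

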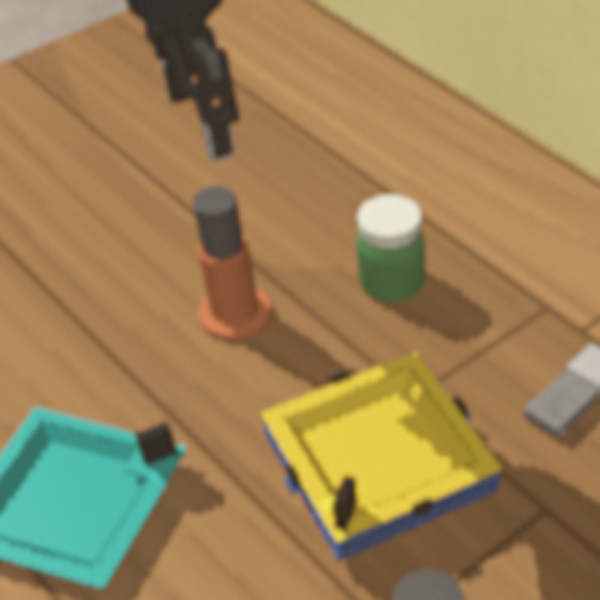

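The side view shows the weight upright on the prop at crop (217,205) to (225,250), with the fingers clear. The cover and grip haven't moved. Next I'll travel to the grip and turn the tool so the fingers close across the fin.

Request:
arm_command(
  rows=[
    [0,0,0,0.4,-5.1,0,1],
    [0,0,0,0.4,-5.1,0,1],
    [0,0,0,0.4,-5.1,0,1],
    [0,0,0,0.4,-5.1,0,1],
    [0,0,0,0.4,-5.1,0,1],
    [0,0,0,0.4,-4.9,0,0.5],
    [0,0,0.17,0,0,0,0.3],
    [0,0,0.17,0,0,0,0.3],
  ],
)

```text
t: 9.68
tcp_pos: [0.4551, -0.0091, 0.2016]
ee_rot: [[-0.839, 0.545, -0.001], [0.545, 0.839, 0.0], [0.001, -0.0, -1.0]]
contact_force: [0.1, -0.4, 0.1]
finger_gap: 0.647
grip_force: 0.0
```

Request:
arm_command(
  rows=[
    [0,0,0.17,0,0,0,0.3],
    [0,0,0.17,0,0,0,0.3],
    [0,0,0.17,0,0,0,0.3],
    [0,0,0.17,0,0,0,0.3],
    [0,0,0.17,0,0,0,0.3],
    [0,0,0.17,0,0,0,0.3],
    [0,0,0.17,0,0,0,0.3],
    [0,0,0.17,0,0,0,0.3],
  ],
)

```text
t: 10.68
tcp_pos: [0.4552, -0.0084, 0.2015]
ee_rot: [[0.356, 0.935, -0.002], [0.935, -0.356, 0.0], [-0.0, -0.002, -1.0]]
contact_force: [-0.1, -0.4, 0.8]
finger_gap: 0.65
grip_force: 0.0
```

Request:
arm_command(
  rows=[
    [0,0,0.17,0,0,0,0.3],
    [0,0,0.17,0,0,0,0.3],
    [0,0,0.17,0,0,0,0.3],
    [0,0,0.155,0,0,0,0.3],
    [0,0,0,0,0,3,0.3],
    [0,0,0,0,0,3,0.3],
    [0,0,0,0,0,0,0.3],
    [0,0,0,0,0,0,0.3],
  ],
)

```text
t: 11.68
tcp_pos: [0.4558, -0.0085, 0.1427]
ee_rot: [[0.854, 0.521, -0.0], [0.521, -0.854, 0.0], [-0.0, -0.0, -1.0]]
contact_force: [-0.4, -0.4, -0.6]
finger_gap: 0.648
grip_force: 0.0
```

Run:
```python
from h import *
to(.4563,-.008,.0535);o=r.get_obs();R=np.array(o["ee_rot"]);print(np.degrees(np.arctan2(R[1,0],R[0,0])),o["q"])
```

```text
t 11.675 tcp [ 0.4558 -0.0085  0.1427] shift cm [ 0.07 -0.01  8.92] F [-0.4 -0.4 -0.6] gap 0.6481579272735052 grip 0.0
[[0.854, 0.521, -0.0], [0.521, -0.854, 0.0], [-0.0, -0.0, -1.0]]
31.384774309733206 [-9.37860534e+00  2.20395975e+01  1.17997365e+02  8.78693694e-03
  3.99703189e+01  4.92298860e+01]
```

Request:
arm_command(
  rows=[
    [0,0,0,0.05,0,3,0.3],
    [0,0,0,0,0,3,0.3],
    [0,0,0,0,0,1.9,0.3],
    [0,0,0,0,0,1,0.3],
    [0,0,0,0,0,0,0],
    [0,0,0,0,0,0,-0.3],
    [0,0,0,0,0,0,-0.5],
    [0,0,0,0,0,0,-0.6],
  ],
)

```text
t: 12.68
tcp_pos: [0.4562, -0.0082, 0.0537]
ee_rot: [[0.854, 0.521, 0.001], [0.521, -0.854, -0.0], [0.001, 0.0, -1.0]]
contact_force: [0.0, -0.8, -0.3]
finger_gap: 0.199
grip_force: 0.0
```

Request:
arm_command(
  rows=[
    [0,0,0,0,0,0,-0.7],
    [0,0,0,0,0,0,-0.8],
    [0,0,0,0,0,0,-1],
    [0,0,0,0,0,0,-1],
    [0,0,0,0,0,0,-1],
    [0,0,0,0,0,0,-1],
  ],
)

```text
t: 13.42
tcp_pos: [0.4559, -0.0081, 0.0535]
ee_rot: [[0.853, 0.522, -0.0], [0.522, -0.853, 0.0], [-0.0, -0.0, -1.0]]
contact_force: [-1.3, 0.1, 5.8]
finger_gap: 0.105
grip_force: 58.6
```

Request:
arm_command(
  rows=[
    [0,-0.02,0,0.055,0,-0.29,-1],
    [0,-0.02,0,0.055,0,-0.29,-1],
    [0,-0.02,0,0.055,0,-0.29,-1],
    [0,-0.02,0,0.055,0,-0.29,-1],
    [0,0,0,0,0,0,-1],
  ],
)

```text
t: 14.05
tcp_pos: [0.4582, -0.0067, 0.0649]
ee_rot: [[0.851, 0.521, -0.069], [0.519, -0.853, -0.042], [-0.081, -0.0, -0.997]]
contact_force: [-3.0, -0.2, 0.9]
finger_gap: 0.105
grip_force: 58.8
```

Request:
arm_command(
  rows=[
    [0,-0.02,0,0.055,0,-0.29,-1],
    [0,-0.02,0,0.055,0,-0.29,-1],
    [0,-0.01,0,0.03,0,-0.15,-1],
    [0,0,0,0,0,0,-1],
    [0,0,0,0,0,0,-1],
  ],
)

```text
t: 14.68
tcp_pos: [0.4599, -0.0058, 0.0722]
ee_rot: [[0.846, 0.521, -0.112], [0.516, -0.854, -0.068], [-0.131, -0.0, -0.991]]
contact_force: [-5.5, -1.8, 2.8]
finger_gap: 0.106
grip_force: 59.0
```

Run:
```python
from h import *
np.set_printoptions(precision=4,suppress=True)
to(0,0,0)
p,d=r.grab_frame("side");C=cloud("side",d)
cv2.imwrite("pics/s3c.png",cv2.resize(p[110:260,220:420],None,fx=4,fy=4,interpolation=cv2.INTER_CUBIC)[...,::-1])
# rim height along the diagonal: plane fit of yellow rim
hsv=cv2.cvtColor(p,cv2.COLOR_RGB2HSV);m=(hsv[...,0]>20)&(hsv[...,0]<34)&(hsv[...,1]>170);m[:175]=0;m[250:]=0;m[:,:262]=0;m[:,350:]=0
P=C[m];s=(P[:,:2]-[.5265,.035])@[.853,.522]
for a in(-.08,-.05,0,.05,.07,.09):
    k=abs(s-a)<.01;print(a,k.sum(),np.percentile(P[k,2],[5,50,95]) if k.any() else 0)
```

```text
t 14.675 tcp [ 0.4599 -0.0058  0.0722] shift cm [-37.68 -24.44  12.25] F [-5.5 -1.8  2.8] gap 0.10628983225250677 grip 59.04058635234833
[[0.846, 0.521, -0.112], [0.516, -0.854, -0.068], [-0.131, -0.0, -0.991]]
-0.08 50 [0.0636 0.0669 0.1612]
-0.05 119 [0.0495 0.0624 0.1625]
0 153 [0.0417 0.0455 0.058 ]
0.05 92 [0.0365 0.0486 0.0514]
0.07 100 [0.0355 0.0437 0.0485]
0.09 48 [0.0413 0.0447 0.0466]
```

View pics/s3c.png

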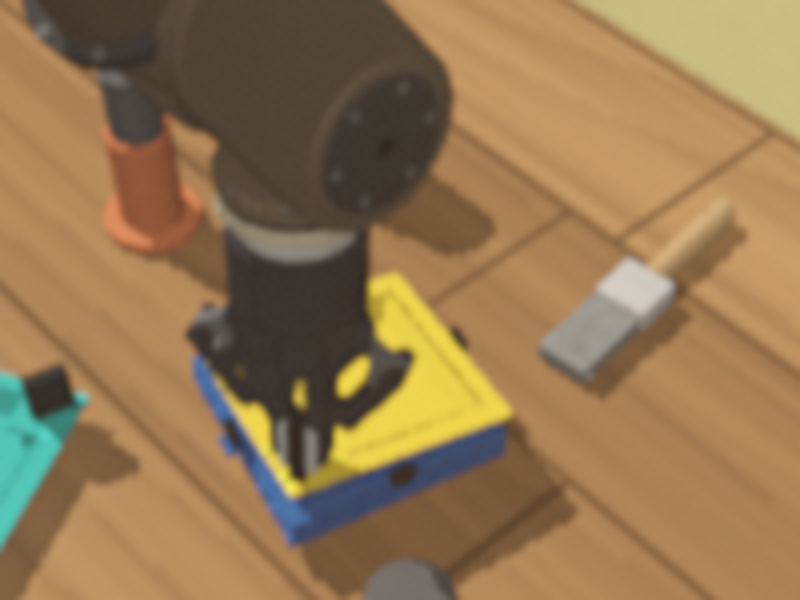

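The side view shows the grip corner, at about crop (300,490), lifted clear of the blue tray. The opposite edge at (395,280) is still down, and the tray is in place. There's about 6 N pressing toward the far foot, so I'll back off slightly and then lift slowly.

Request:
arm_command(
  rows=[
    [0,0,0,-0.1,0,0,-1],
    [0,0,0,0,0,0,-1],
  ],
)

```text
t: 14.98
tcp_pos: [0.4595, -0.0063, 0.0722]
ee_rot: [[0.847, 0.521, -0.11], [0.516, -0.854, -0.068], [-0.129, 0.0, -0.992]]
contact_force: [-1.6, 0.2, 0.7]
finger_gap: 0.104
grip_force: 58.8
```

Request:
arm_command(
  rows=[
    [0,0,0,-0.03,0,-0.2,-1],
    [0,0,0,-0.03,0,-0.2,-1],
    [0,0,0,-0.03,0,-0.2,-1],
    [0,0,0,-0.03,0,-0.2,-1],
    [0,0,0,-0.03,0,-0.2,-1],
    [0,0,0,-0.03,0,-0.2,-1],
    [0,0,0,0,0,0,-1],
  ],
)

```text
t: 15.85
tcp_pos: [0.4591, -0.0064, 0.0844]
ee_rot: [[0.847, 0.521, -0.11], [0.516, -0.854, -0.067], [-0.129, 0.0, -0.992]]
contact_force: [-0.1, 0.8, -1.9]
finger_gap: 0.103
grip_force: 58.5
```

Run:
```python
from h import *
np.set_printoptions(precision=4,suppress=True)
to(0,0,0)
p,d=r.grab_frame("side")
cv2.imwrite("pics/s4c.png",cv2.resize(p[110:260,220:420],None,fx=4,fy=4,interpolation=cv2.INTER_CUBIC)[...,::-1])
```

```text
t 15.85 tcp [ 0.4591 -0.0064  0.0844] shift cm [-37.45 -24.46  13.38] F [-0.1  0.8 -1.9] gap 0.1034842642727999 grip 58.525521755218506
[[0.847, 0.521, -0.11], [0.516, -0.854, -0.067], [-0.129, 0.0, -0.992]]
```

View pics/s4c.png

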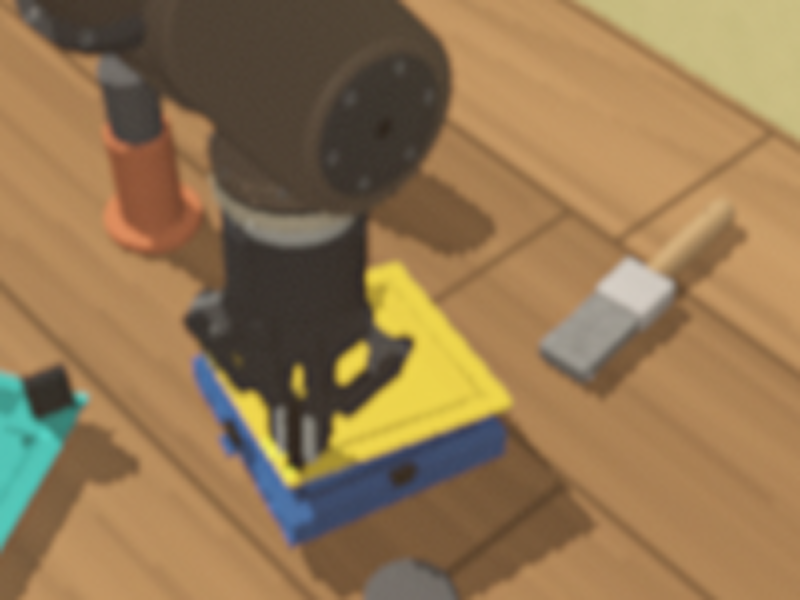

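The side view shows the cover off, with the tray and nubs (400,470) still in place. The vertical force of 1.9 N is about the cover's own weight. I'll raise it, level it and carry it to the bat.

Request:
arm_command(
  rows=[
    [0,0,0,-0.13,0,-1,-1],
    [0,0,0,-0.26,0,-2,-1],
    [0,0,0,-0.39,0,-3,-1],
    [0,0,0,-0.39,0,-3,-1],
    [0,0,0,-0.26,0,-2,-1],
    [0,0.04,0,0,0,-0.5,-1],
    [0,0.05,0,0,0,0,-1],
    [0,0.04,0,0,0,0,-1],
  ],
)

```text
t: 16.9
tcp_pos: [0.4591, -0.006, 0.1998]
ee_rot: [[0.854, 0.521, 0.002], [0.521, -0.854, 0.001], [0.002, -0.0, -1.0]]
contact_force: [0.0, -0.5, -2.0]
finger_gap: 0.106
grip_force: 58.5
```

Run:
```python
from h import *
to(.4117,-.324,.2)
```

```text
t 16.9 tcp [ 0.4591 -0.006   0.1998] shift cm [-20.61  24.68  -0.08] F [ 0.  -0.5 -2. ] gap 0.10647632450056396 grip 58.534600138664246
[[0.854, 0.521, 0.002], [0.521, -0.854, 0.001], [0.002, -0.0, -1.0]]
```

Request:
arm_command(
  rows=[
    [0,0,0,-1.2,1.4,0,-1],
    [0,0,0,-2.5,3.0,0,-1],
    [0,0,0,-3.3,4.0,0,-1],
    [0,0,0,-3.3,4.0,0,-1],
    [0,0,0,-3.3,4.0,0,-1],
    [0,0,0,-3.3,4.0,0,-1],
    [0,0,0,-2.5,3.0,0,-1],
    [0,0,0,-1.2,1.3,0,-1],
  ],
)

```text
t: 17.9
tcp_pos: [0.4116, -0.3257, 0.1994]
ee_rot: [[0.855, 0.519, 0.0], [0.519, -0.855, 0.001], [0.001, -0.0, -1.0]]
contact_force: [-0.3, 0.4, -0.9]
finger_gap: 0.106
grip_force: 58.6
```

Request:
arm_command(
  rows=[
    [0,0,0,0,0,0,-1],
    [0,0,0,0,0,0,-1],
    [0,0,0,0,0,0,-1],
    [0,0,0,0,0,0,-1],
    [0,0,0,0,0,0,-1],
  ],
)

```text
t: 18.52
tcp_pos: [0.4126, -0.3238, 0.2001]
ee_rot: [[0.853, 0.521, 0.0], [0.521, -0.853, 0.0], [0.0, 0.0, -1.0]]
contact_force: [-0.7, 0.3, -1.2]
finger_gap: 0.107
grip_force: 58.6
```

Run:
```python
from h import *
np.set_printoptions(precision=4,suppress=True)
to(.4117,-.324,.2)
for n in("side","top"):
    p,d=r.grab_frame(n);C=cloud(n,d);hsv=cv2.cvtColor(p,cv2.COLOR_RGB2HSV);Z=C[...,2]
    m=(hsv[...,0]>20)&(hsv[...,0]<34)&(hsv[...,1]>170)&(Z>.1)&(Z<.3)&(C[...,1]<-.1)&(C[...,0]<.8)
    P=C[m];print(n,m.sum(),P.mean(0),np.percentile(P[:,2],[5,50,95]),cv2.minAreaRect(P[:,:2].astype(np.float32)))
    if n=="top":
        b=(hsv[...,0]>105)&(hsv[...,0]<125)&(hsv[...,1]>120)&(Z>.02)&(Z<.05);print("tray",b.sum(),cv2.minAreaRect(C[b][:,:2].astype(np.float32)) if b.any() else 0)
        s=(Z>.13)&(Z<.155)&(np.hypot(C[...,0]-.5475,C[...,1]-.2825)<.05);print("weight",s.sum(),C[s].mean(0),cv2.minEnclosingCircle(C[s][:,:2].astype(np.float32)))
    cv2.imwrite(f"pics/{n}5.png",p[...,::-1])
```

```text
t 18.525 tcp [ 0.4126 -0.3238  0.2001] shift cm [-0.08 -0.03  0.01] F [-0.7  0.3 -1.2] gap 0.10692796283916473 grip 58.59168469905853
[[0.853, 0.521, 0.0], [0.521, -0.853, 0.0], [0.0, 0.0, -1.0]]
side 92 [ 0.4325 -0.2706  0.1911] [0.1817 0.1934 0.1957] ((0.44288206100463867, -0.3048299551010132), (0.10386793315410614, 0.169142484664917), 29.36859703063965)
top 6039 [ 0.4854 -0.2811  0.1877] [0.1804 0.1861 0.1954] ((0.48358047008514404, -0.2809186577796936), (0.15155133605003357, 0.15025196969509125), 76.418212890625)
tray 2816 ((0.5275071859359741, 0.03591950237751007), (0.14771975576877594, 0.14761462807655334), 76.11515808105469)
weight 342 [0.5473 0.2795 0.1432] ((0.5480027794837952, 0.2809083163738251), 0.020277569070458412)
```

View pics/top5.png

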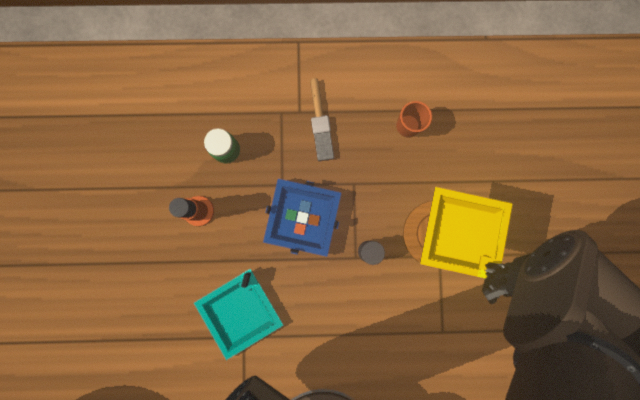

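View pics/side5.png

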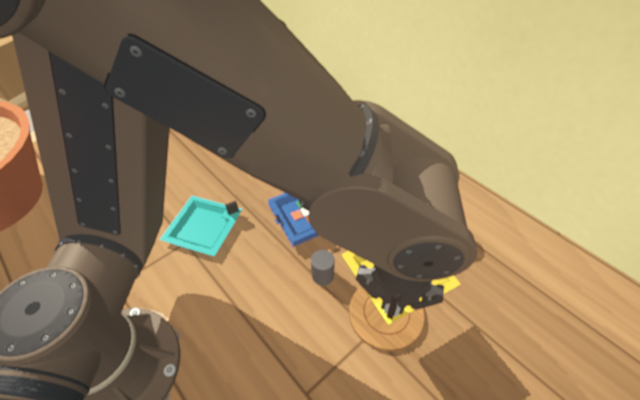

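The top view shows the cover level at (467,232), which is (0.4836,-0.281), within 2 mm of the bat's centre, and about 0.155 m above it. The tray at (303,217) and the weight on the prop at (181,208) are in place, and the bystanders haven't moved. The side view agrees, so I'm handing in.

```bash
python3 -c "
from bench import r
print(r.sign_off())"
```

```text
the job is handed in; nothing more can be done
None
```

The job is handed in at about 18.6 s; in the last pictures the weight stands upright on the prop, the tile tray is in place, and the cover is held level about 15 cm above the bat, within 2 mm of its centre; no verdict came back.

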